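# Turn the dust extraction over to the stone in work

### The job

Both slide gates of the bench dust extraction have been left part open. First hook a fingertip behind the lip of the gate on the side where the ridge-shaped sandstone coping stands, and draw that gate out until it is fully open; then push the other gate fully shut with a fingertip. Grip nothing, leave everything else on the bench where it is, and finish clear of everything.

Things in the scene. Friction and masses are not known exactly. Their poses are not given: they have to be found in the camera images.
- manifold: Dust-extraction manifold fixed to the bench: grey plenum box 120 x 120 mm, 151 mm high; to each side an 84 mm duct along y (axis 80 mm up) with a slide gate 130 mm from the middle and a bell-mouth hood ending at 255 mm. Origin: bench level under the plenum's middle; x away from the robot, y to its left. Under each blade a guide channel 34 mm high reaches to x = -182 mm.
- left_gate (a joint): The left slide gate: how far (m) its steel blade is drawn out of the frame, towards the robot, along the manifold's -x. 0 = fully shut, 0.085 = fully open, with a firm stop at each. Level, no spring, stays where left; about 4 N moves it, plus 25 N per m/s. The blade is a 3 mm upright sheet along x, 30 to 130 mm above the bench. Frame: 120 x 30 x 120 mm, its top 140 mm above the bench.
- right_gate (a joint): The right slide gate: how far (m) its steel blade is drawn out of the frame, towards the robot, along the manifold's -x. 0 = fully shut, 0.085 = fully open, with a firm stop at each. Level, no spring, stays where left; about 4 N moves it, plus 25 N per m/s. The blade is a 3 mm upright sheet along x, 30 to 130 mm above the bench. Frame: 120 x 30 x 120 mm, its top 140 mm above the bench.
- left_lip (a point): Middle of the top edge of the lip on the outer end of the left blade, moving with it. The lip is an upright flange square to the slide, 6 mm thick along x, 40 to 150 mm above the bench, turned 45 mm from the blade to -y (this point: 22 mm from the sheet). Clear behind it (+x, up to the frame): 26 mm plus the joint value; free above, in front and at that end.
- right_lip (a point): Middle of the top edge of the lip on the outer end of the right blade, moving with it. The lip is an upright flange square to the slide, 6 mm thick along x, 40 to 150 mm above the bench, turned 45 mm from the blade to +y (this point: 22 mm from the sheet). Clear behind it (+x, up to the frame): 26 mm plus the joint value; free above, in front and at that end.
- coping: The stone in work: ridge-shaped (gabled) red sandstone coping block with zigzag carving, 180 x 140 mm, 110 mm high, about 4.5 kg, loose, before the mouth of one hood, left or right, about 355 mm from the manifold's middle. Origin: centre of its underside. Its gate is the one on the same side (sign of y in the manifold's frame).
- crate: Bystander: grey plastic crate of stone offcuts, 190 x 150 x 85 mm, at the other hood. Origin: centre of its underside.
- hammer: Bystander: hammer lying on the bench in front, to the right, under 50 mm high. Origin: centre of its underside.
- point: Bystander: point chisel, 210 mm long, lying on the bench to the right of the right gate. Origin: underside, near its middle.
- claw: Bystander: claw chisel, 190 mm long, lying on the bench to the left of the left gate. Origin: underside, near its middle.
- brush: Bystander: dusting brush lying across in front of the plenum, between the two gates, under 50 mm high. Origin: centre of its underside.
- bottle: Bystander: clear water bottle, 66 mm diameter, 210 mm tall, standing in front of the left hood. Origin: centre of its underside.
- tin: Bystander: steel tin with pencils, 68 mm diameter, 140 mm tall, standing in front of the left gate's guide channel. Origin: centre of its underside.
Not all that is in view belongs to the job. Leave any yellow look-alike of the coping alone.

How it is judged (in metres and radians):
On the way, in this order (a step that is already met when the one before it is completed fails the run):
1. the gate on the coping's side is drawn out fully open (within 6 mm of its outer stop) (((y of coping in the frame of manifold above 0 m and value of joint left_gate above 0.079 m) or (y of coping in the frame of manifold below 0 m and value of joint right_gate above 0.079 m))), for 0.2 s.
2. then the other gate is pushed fully shut (within 5 mm of its inner stop) (((y of coping in the frame of manifold above 0 m and value of joint right_gate below 0.005 m) or (y of coping in the frame of manifold below 0 m and value of joint left_gate below 0.005 m))), for 0.2 s.
At the end, for the whole second after the job is handed in: The gate on the coping's side stands open to within 6 mm of its outer stop (joint above 0.079 m), the other is shut to within 5 mm (joint below 0.005 m), and both are at rest (((y of coping in the frame of manifold above 0 m and value of joint left_gate above 0.079 m) or (y of coping in the frame of manifold below 0 m and value of joint right_gate above 0.079 m)) and ((y of coping in the frame of manifold above 0 m and value of joint right_gate below 0.005 m) or (y of coping in the frame of manifold below 0 m and value of joint left_gate below 0.005 m)) and velocity of joint left_gate between -0.01 and 0.01 m/s and velocity of joint right_gate between -0.01 and 0.01 m/s); the robot touches nothing.
It fails at once if a gate's blade or lip is pinched: the fingers press on both of its faces at once with more than 1 N each ((contact force between the fingers and left_gate_c0 above 1 N and contact force between the fingers and left_gate_c1 above 1 N) or (contact force between the fingers and left_gate_c2 above 1 N and contact force between the fingers and left_gate_c3 above 1 N) or (contact force between the fingers and right_gate_c0 above 1 N and contact force between the fingers and right_gate_c1 above 1 N) or (contact force between the fingers and right_gate_c2 above 1 N and contact force between the fingers and right_gate_c3 above 1 N)).
It fails at once if the coping, the crate, a tool, the bottle or the tin is moved by more than 20 mm (distance of any of coping, crate, hammer, point, claw, brush, bottle, tin from where it was at the start of the episode above 0.02 m).
It also fails if it takes over 40 s, if anything falls off the work surface, if the arm or the gripper's body presses on something with over 40 N, if the wrist force passes 120 N, or if a joint passes its speed limit or range.

### The arm

A 6-joint arm with a two-finger parallel gripper is mounted at the origin on the work surface. World frame = base frame: x ahead of the robot, y to its left, z up, the work surface at z = 0. Lengths are in m, angles in degrees, forces in N, time in s.
With the tool pointing down it reaches from about 0.375 to 0.9 m from the base axis. Payload 3.1 kg.
Tool frame: the origin (TCP) lies on the centre line of the jaws, within the pads' length; the fingertips stand 25 mm ahead of it and the grasp point (between the pads) lies 6 mm ahead of it; z points along the fingers, y is the line along which they close (so a half turn about z gives the same grasp; the last joint's range is limited). The gripper opens to 87 mm and grips with 3 to 60 N. Pads are 19 mm wide; open, the fingers measure 117 mm over their backs; the gripper's body (75 mm by 190 mm) begins 51 mm behind the grasp point.
Start: joints at [-82.076, 30.224, 82.088, -0, 67.689, -10.227], TCP at [0.195, -0.594, 0.248] pointing down, gripper open.
Joint ranges: [-176.69, 176.69], [-43.24, 126.21], [12.49, 139.97], [-82, 262], [0, 151.66], [-163.58, 163.58]. Speed limits (degrees/s): [159.86, 159.86, 180, 180, 180, 180].

### API

Orientations are given as a 3x3 rotation matrix whose columns are the frame's x, y, z axes.
In Python, from rig import * gives the robot as it stands.
- The arm moves only by the tool step_arm, never from a script. Its argument "steps" is a list of rows, each a list of 7 numbers: the shift along the tool's x, y, z normalised to -1 to 1, where 1 is 0.3 m, then the turn, a rotation vector about the tool's x, y, z normalised to -1 to 1, where 1 is 45 degrees, then the gripper's target within -1 to 1 (shut at 1, half-way at 0, fully open at -1). A call has 1 to 8 rows; each row is the pose to reach, as a shift and turn from the pose commanded when the call began, along the tool's axes at that moment; what a row does not reach only later rows make up. A row lasts 1/12 s, in which the tool goes at most 41.7 mm and 7.16 degrees, less where a joint would pass 70% of its speed; a pose out of reach is approached as far as the arm can. A call with a number of a shift or a turn outside -1 to 1 is refused whole. A call with a gripper value outside its range is refused whole. The fingers move at their own pace and stop on an object; the grip force is fixed at half the most. Time passes only in rows, so rows that repeat a pose let the fingers close. It gives the time, the measured TCP pose, the force, the opening and the grip force at its end, in the units of the state.
- read_state(): the state, without advancing time (a new reading comes with each control period).
- capture(name): name is "scene" or "top"; returns a dict with "image" (420x560x3 uint8, red, green, blue), "vertical_fov" (degrees; the focal length in pixels is half the picture's height over the tangent of half this angle, whatever the lens; pixels are square), "cx", "cy" (the principal point, pixels), "k1" (the pictures are not rectified: a ray, as slopes to the right and down, at radius r is drawn at 1 + k1 r^2 times it, then the intrinsics apply), "world_from_camera" (4x4, takes a point from camera to world coordinates). Camera axes: x right, y down, z forward; pixel columns grow to the right and rows downward; lengths in m; the calibration is good to about 2 mm. A picture is of the moment at which its call begins. There is no depth.
- hand_in(): hands the job in; it is judged then, once.
The state is a dict: "time_s": time; "joint_positions": joint angles; "qvel": joint speeds; "tau": joint torques, N m; "position": TCP position; "tcp_rot": TCP orientation; "force": force on the tool from outside, world axes, zero at the start; "moment": the same for the moment, N m; "opening": opening from 0.0 (shut) to 1.0 (fully open); "grasp_force": force on a finger pad.
Only numpy, scipy, OpenCV 4.12 (cv2) and the standard library are available. Lean on these libraries where they do the work, as an engineer would, in place of code of your own. Each camera call takes 0.05 s, during which the arm holds its last target. There are 200 camera calls.

## Working session

There is one attempt and no reset: what is moved stays moved. The work goes in short steps, Python scripts to look and compute and a tool call to move; the robot and the scene stay as the last step left them, time stands still between calls to the robot, and variables do not carry over. Pictures are saved under pics/ and viewed, at most 10 in all, crops included, and the job is handed in when it is done.

Besides the shell and the picture viewer there is one more tool, called after "Call:" as a command line: name --pt "numbers of a row" for each row, then --argument value for the rest. step_arm: Moves the arm, as the interface text tells. Scaled input: -1 to 1 covers 0.3 m each way for a shift and 45 degrees each way for a turn. Its arguments: {"type":"object","properties":{"steps":{"type":"array"}},"required":["steps"]}

```bash
mkdir -p pics; cat > h.py <<'E'
from rig import *
import numpy as np, cv2
def save(name,fn,crop=None,s=1):
    c=capture(name); im=c["image"][:,:,::-1]
    if crop: x0,y0,x1,y1=crop; im=im[y0:y1,x0:x1]
    cv2.imwrite("pics/"+fn,cv2.resize(im,None,fx=s,fy=s,interpolation=cv2.INTER_CUBIC)); return c
def K(c):
    f=210/np.tan(np.radians(c["vertical_fov"])/2)
    return np.array([[f,0,c["cx"]],[0,f,c["cy"]],[0,0,1.]]),np.array([c["k1"],0,0,0,0])
def pix2z(c,uv,z):
    k,d=K(c); n=cv2.undistortPoints(np.array([[uv]],float),k,d)[0,0]
    T=np.array(c["world_from_camera"]); r=T[:3,:3]@[n[0],n[1],1]; o=T[:3,3]
    return o+r*(z-o[2])/r[2]
def proj(c,P):
    k,d=K(c); T=np.linalg.inv(np.array(c["world_from_camera"]))
    return cv2.projectPoints(np.atleast_2d(P).astype(float),cv2.Rodrigues(T[:3,:3])[0],T[:3,3],k,d)[0][:,0]
E
python3 - <<'E'
from h import *
for n in("scene","top"):
    c=save(n,n+"0.png",s=1.42); print(n,c["vertical_fov"],c["cx"],c["cy"],c["k1"],np.round(c["world_from_camera"],3))
s=read_state();print(s["position"],s["tcp_rot"],s["opening"])
E
```

```text
scene 47.17965013611672 280.59959985570845 214.1945135724934 -0.1697833782057442 [[ 0.192  0.745 -0.639  1.47 ]
 [ 0.981 -0.142  0.129 -0.184]
 [ 0.006 -0.652 -0.758  1.272]
 [ 0.     0.     0.     1.   ]]
top 45.09982938308874 289.2653622553291 210.42436370100174 -0.1637196029967207 [[-0.026 -0.998  0.058  0.393]
 [-1.     0.025 -0.01   0.026]
 [ 0.008 -0.058 -0.998  1.449]
 [ 0.     0.     0.     1.   ]]
[ 0.19463156 -0.59327393  0.24668938] [[ 9.50247849e-01  3.11494698e-01 -2.79388194e-04]
 [ 3.11494650e-01 -9.50245995e-01  1.90575831e-03]
 [ 3.28146097e-04 -1.89797066e-03 -9.99998145e-01]] 0.999901821044054
```

View pics/scene0.png

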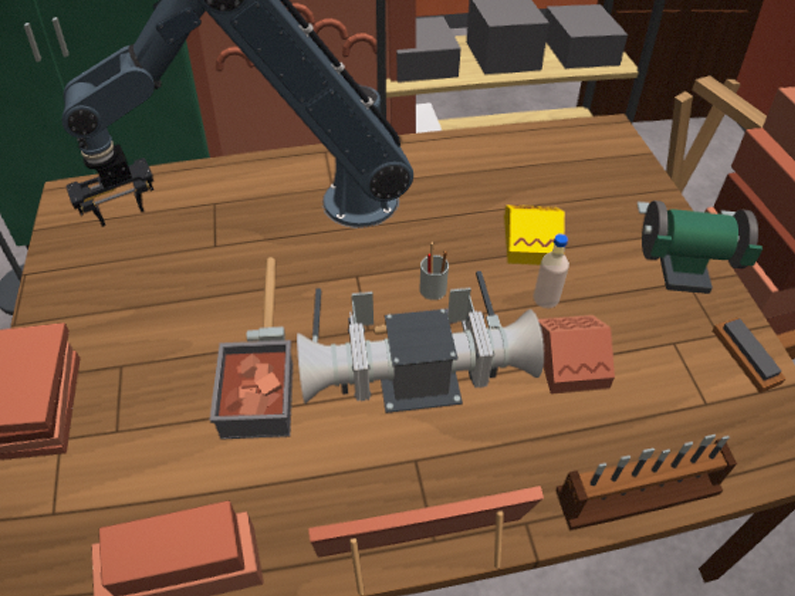

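View pics/top0.png

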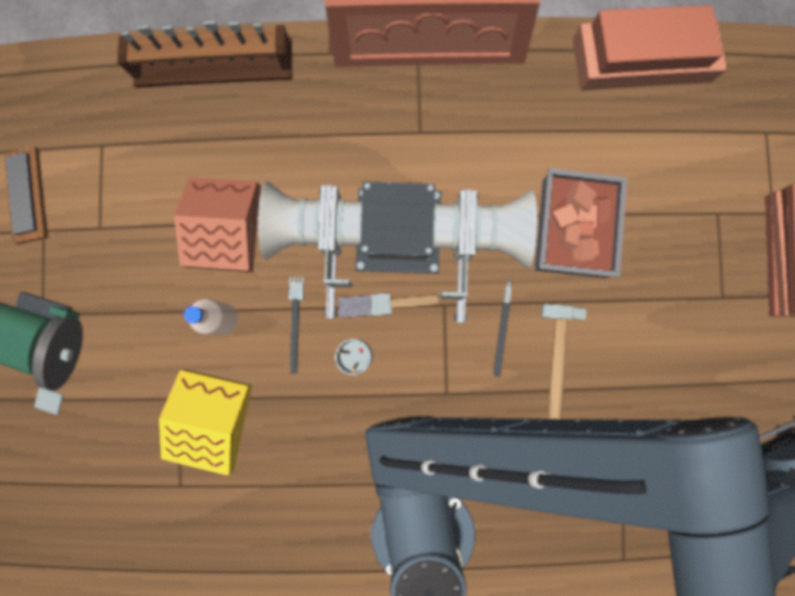

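Top view: the red gabled coping is at (215,225), so image left = +y = left gate to open. Candidates rejected: yellow look-alike (205,422), red slabs (650,45) and crate offcuts (580,225). Lips: left (337,283), right (453,295). I'll check the choice in one close crop.

```bash
python3 - <<'E'
from h import *
save("top","crop1.png",(120,113,445,275),2.4)
save("scene","crop2.png",(205,190,405,295),4)
E
```

```text
(no output)
```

View pics/crop1.png

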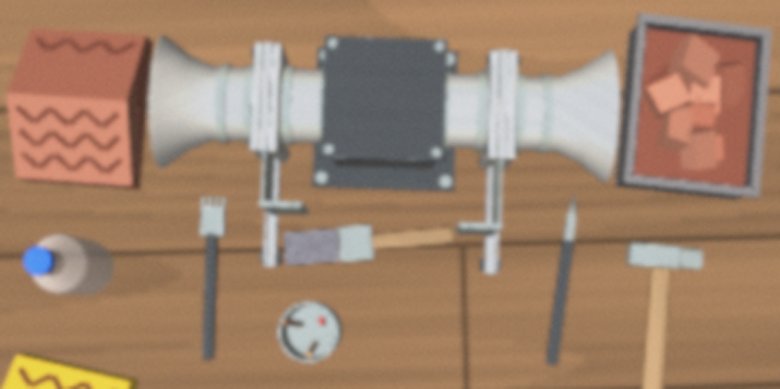

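View pics/crop2.png

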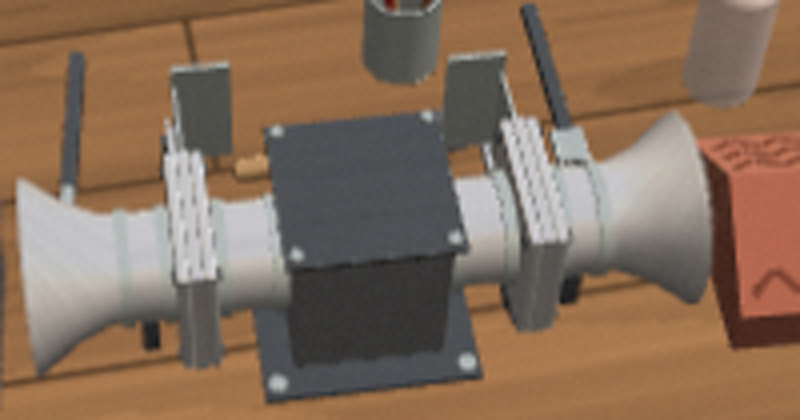

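```bash
cat > fit.py <<'E'
from h import *
from scipy.optimize import least_squares
ct,cs=capture("top"),capture("scene")
# model (x,y,z; gate) -> crop pixel
T=[(60,60,151,0,325,40),(60,-60,151,0,447,40),(-60,-60,151,0,443,158),(-60,60,151,0,325,158),
(60,145,140,0,255,43),(60,115,140,0,282,43),(-60,145,140,0,250,150),(-60,115,140,0,280,150),
(60,-115,140,0,490,52),(60,-145,140,0,517,52),(-60,-115,140,0,487,158),(-60,-145,140,0,515,158),
(-89,130,150,1,265,206),(-89,85,150,1,303,206),(-89,-85,150,2,457,227),(-89,-130,150,2,499,227)]
S=[(-60,-60,151,0,265,128),(-60,60,151,0,440,112),(60,60,151,0,468,248),(60,-60,151,0,287,265),
(-89,85,150,1,446,58),(-89,130,150,1,506,53),(-89,-130,150,2,172,68),(-89,-85,150,2,230,64)]
T,S=np.array(T,float),np.array(S,float)
pt=T[:,4:]/2.4+[120,113]; ps=S[:,4:]/4+[205,190]
def world(p,M):
    q=np.array([0,p[3],p[4]])[M[:,3].astype(int)]
    x,y=M[:,0]/1e3-q,M[:,1]/1e3; c,s=np.cos(p[2]),np.sin(p[2])
    return np.c_[p[0]+c*x-s*y,p[1]+s*x+c*y,M[:,2]/1e3]
def res(p): return np.r_[proj(ct,world(p,T))-pt,proj(cs,world(p,S))-ps].ravel()
r=least_squares(res,[.6,0,0,.03,.05],loss="soft_l1")
print(np.round(r.x,4),np.degrees(r.x[2])); print(np.round(res(r.x).reshape(-1,2),1).tolist())
L=np.array([(-89,108,150,1),(-89,-108,150,2)],float); print("lips",world(r.x,L))
o=np.array([0,0])
for n,u,z in(("tin",(310,332),.14),("bottlecap",(38,262),.21),("brushL",(300,245),.03)): print(n,pix2z(ct,np.array(u)/2.4+[120,113],z))
E
python3 fit.py
```

```text
[ 0.6157  0.0333 -0.0611  0.0301  0.0456] -3.500809503163865
[[2.4, 0.8], [-2.4, 2.4], [-2.2, -1.1], [0.5, -2.8], [-0.4, -0.6], [-0.3, -0.2], [-0.5, -0.0], [-1.5, 0.4], [0.4, -0.9], [0.5, -0.4], [0.3, 0.2], [0.1, 0.6], [-2.4, -0.9], [-0.9, -0.3], [0.6, -0.7], [0.6, -0.1], [1.4, 0.5], [-3.3, 0.7], [-3.2, -2.0], [1.0, -1.9], [-0.3, -0.7], [-1.2, -0.8], [-0.4, -0.4], [-0.6, -0.7]]
lips [[ 0.50336629  0.1484199   0.15      ]
 [ 0.47471489 -0.06623112  0.15      ]]
tin [0.36574336 0.11932639 0.14      ]
bottlecap [0.44536569 0.39546225 0.21      ]
brushL [0.46544005 0.13666528 0.03      ]
```

Coping, left: gate q≈30 mm; right gate q≈46 mm; the fit is sub-pixel on frames and lips (only the plenum lid overhangs). I'll shut the fingers into one prong and travel above everything to behind the left lip.

Call:
step_arm --pt "0.62 -0.66 0 0 0 0 1" --pt "0.62 -0.66 0 0 0 0 1" --pt "0.62 -0.66 0 0 0 0 1" --pt "0.62 -0.66 0 0 0 0 1" --pt "0.62 -0.66 0 0 0 0 1" --pt "0.62 -0.66 0 0 0 0 1" --pt "0.62 -0.66 0 0 0 0 1" --pt "0.62 -0.66 0 0 0 0 1"

```text
time_s: 0.97
position: [0.3104, -0.3424, 0.2474]
tcp_rot: [[0.949, 0.316, -0.001], [0.316, -0.949, 0.004], [0.0, -0.004, -1.0]]
force: [-0.1, 0.5, -0.2]
opening: 0.482
grasp_force: 0.0
```

Call:
step_arm --pt "0.62 -0.66 0 0 0 0 1" --pt "0.62 -0.66 0 0 0 0 1" --pt "0.62 -0.66 0 0 0 0 1" --pt "0.62 -0.66 0 0 0 0 1" --pt "0.62 -0.66 0 0 0 0 1" --pt "0.62 -0.66 0 0 0 0 1" --pt "0.62 -0.66 0 0 0 0 1" --pt "0.62 -0.66 0 0 0 0 1"

```text
time_s: 1.63
position: [0.4263, -0.099, 0.2478]
tcp_rot: [[0.949, 0.316, 0.001], [0.316, -0.949, 0.0], [0.001, 0.0, -1.0]]
force: [-0.9, -0.1, 0.6]
opening: 0.009
grasp_force: 0.0
```

Call:
step_arm --pt "0.6 -0.655 0 0 0 0.48 1" --pt "0.6 -0.655 0 0 0 0.48 1" --pt "0.6 -0.655 0 0 0 0.48 1" --pt "0.6 -0.655 0 0 0 0.48 1" --pt "0.6 -0.655 0 0 0 0.48 1" --pt "0.6 -0.655 0 0 0 0.48 1" --pt "0.6 -0.655 0 0 0 0.48 1" --pt "0.6 -0.655 0 0 0 0.48 1"

```text
time_s: 2.3
position: [0.5386, 0.1451, 0.2479]
tcp_rot: [[0.998, -0.056, 0.006], [-0.056, -0.998, 0.002], [0.005, -0.003, -1.0]]
force: [0.2, 0.4, 1.9]
opening: 0.005
grasp_force: 0.0
```

Call:
step_arm --pt "0 0 0.21 0 0 0 1" --pt "0 0 0.21 0 0 0 1" --pt "0 0 0.21 0 0 0 1" --pt "0 0 0.21 0 0 0 1" --pt "0 0 0.21 0 0 0 1" --pt "0 0 0.21 0 0 0 1"

```text
time_s: 2.8
position: [0.5363, 0.1403, 0.1863]
tcp_rot: [[0.998, -0.061, 0.004], [-0.061, -0.998, 0.0], [0.004, -0.0, -1.0]]
force: [-0.8, 0.3, 0.1]
opening: 0.002
grasp_force: 0.0
```

```bash
python3 - <<'E'
from h import *
save("scene","crop3.png",(205,150,405,295),4)
s=read_state();p=s["position"]-np.array([.6157,.0333,0]);a=-.0611
print(s["position"],"manifold xy",np.cos(a)*p[0]+np.sin(a)*p[1],-np.sin(a)*p[0]+np.cos(a)*p[1])
E
```

```text
[0.53612195 0.14051571 0.186306  ] manifold xy -0.08597635961386281 0.10215644999774268
```

View pics/crop3.png

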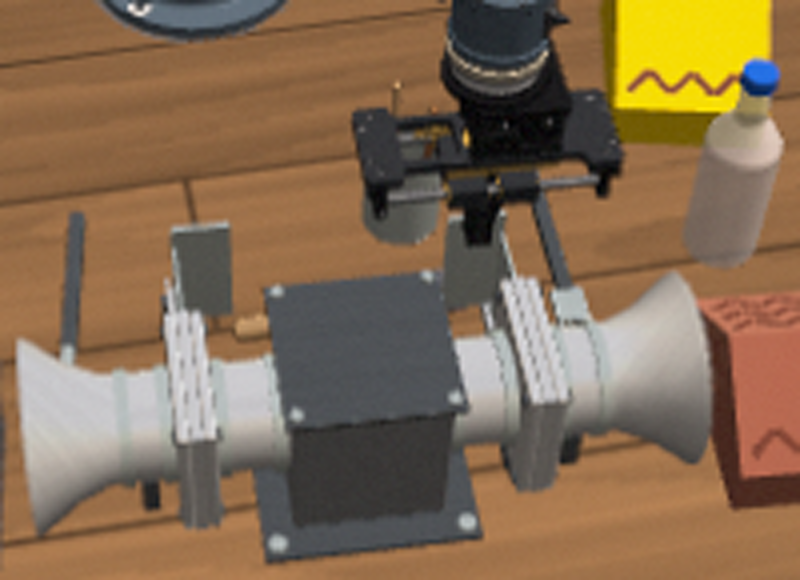

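The finger is behind the left lip (seen from the far side at (480,225), in front of the lip at (445–505)) and clear of sheet and frame. Lower and draw.

Call:
step_arm --pt "0 0 0.08 0 0 0 1" --pt "0 0 0.155 0 0 0 1" --pt "0 0 0.155 0 0 0 1" --pt "0 0 0.155 0 0 0 1"

```text
time_s: 3.18
position: [0.5346, 0.1409, 0.1384]
tcp_rot: [[0.998, -0.06, -0.001], [-0.06, -0.998, -0.0], [-0.001, 0.0, -1.0]]
force: [-0.9, -0.7, 1.2]
opening: 0.005
grasp_force: 0.0
```

Call:
step_arm --pt "-0.03 0 0 0 0 0 1" --pt "-0.06 0 0 0 0 0 1" --pt "-0.09 0 0 0 0 0 1" --pt "-0.12 0 0 0 0 0 1" --pt "-0.15 0 0 0 0 0 1" --pt "-0.18 0 0 0 0 0 1" --pt "-0.21 0 0 0 0 0 1" --pt "-0.21 0 0 0 0 0 1"

```text
time_s: 3.85
position: [0.4719, 0.1449, 0.1396]
tcp_rot: [[0.998, -0.059, 0.004], [-0.059, -0.998, -0.0], [0.004, -0.0, -1.0]]
force: [2.7, -0.9, 0.4]
opening: 0.006
grasp_force: 0.8
```

Contact (≈3–4 N). Continue in small steps to the stop.

Call:
step_arm --pt "-0.01 0 0 0 0 0 1" --pt "-0.02 0 0 0 0 0 1" --pt "-0.03 0 0 0 0 0 1" --pt "-0.03 0 0 0 0 0 1"

```text
time_s: 4.18
position: [0.4641, 0.1455, 0.1392]
tcp_rot: [[0.998, -0.06, 0.004], [-0.06, -0.998, 0.0], [0.004, -0.0, -1.0]]
force: [3.4, -0.1, 2.3]
opening: 0.005
grasp_force: 2.0
```

Call:
step_arm --pt "-0.007 0 0 0 0 0 1" --pt "-0.013 0 0 0 0 0 1" --pt "-0.013 0 0 0 0 0 1"

```text
time_s: 4.43
position: [0.4639, 0.1455, 0.1393]
tcp_rot: [[0.998, -0.06, 0.012], [-0.06, -0.998, 0.0], [0.012, -0.001, -1.0]]
force: [10.3, -2.3, 0.2]
opening: 0.004
grasp_force: 4.7
```

Call:
step_arm --pt "-0.007 0 0 0 0 0 1" --pt "-0.013 0 0 0 0 0 1" --pt "-0.013 0 0 0 0 0 1" --pt "-0.013 0 0 0 0 0 1"

```text
time_s: 4.77
position: [0.4639, 0.1456, 0.1394]
tcp_rot: [[0.998, -0.06, 0.019], [-0.06, -0.998, 0.0], [0.019, -0.001, -1.0]]
force: [15.8, -2.9, -6.8]
opening: 0.005
grasp_force: 7.7
```

```bash
python3 - <<'E'
from h import *
s=read_state();p=s["position"]-np.array([.6157,.0333,0]);a=-.0611
print(s["position"],s["force"],"manifold xy",np.cos(a)*p[0]+np.sin(a)*p[1],-np.sin(a)*p[0]+np.cos(a)*p[1])
E
```

```text
[0.46390213 0.14557885 0.13941251] [15.84916256 -2.86104552 -6.79726586] manifold xy -0.1583705862673873 0.10280025246208631
```

At the firm stop. Back off +x, rise, then cross to in front of the right lip.

Call:
step_arm --pt "0.04 0 0 0 0 0 1" --pt "0.08 0 0 0 0 0 1" --pt "0.08 0 0 0 0 0 1" --pt "0.08 0 -0.12 0 0 0 1" --pt "0.08 0 -0.24 0 0 0 1" --pt "0.08 0 -0.36 0 0 0 1" --pt "0.08 0 -0.36 0 0 0 1"

```text
time_s: 5.35
position: [0.4807, 0.1452, 0.2514]
tcp_rot: [[0.998, -0.06, 0.009], [-0.06, -0.998, 0.001], [0.009, -0.002, -1.0]]
force: [1.4, -0.2, -0.3]
opening: 0.006
grasp_force: 0.0
```

Call:
step_arm --pt "0 0.13 0 0 0 0 1" --pt "0 0.26 0 0 0 0 1" --pt "0 0.39 0 0 0 0 1" --pt "0 0.52 0 0 0 0 1" --pt "-0.06 0.65 0 0 0 0 1" --pt "-0.127 0.703 0 0 0 0 1" --pt "-0.127 0.703 0 0 0 0 1" --pt "-0.127 0.703 0 0 0 0 1"

```text
time_s: 6.02
position: [0.4256, -0.0634, 0.2452]
tcp_rot: [[0.998, -0.063, -0.004], [-0.063, -0.998, 0.002], [-0.004, -0.002, -1.0]]
force: [0.5, 0.9, -0.1]
opening: 0.006
grasp_force: 0.0
```

```bash
python3 - <<'E'
from h import *
save("scene","crop4.png",(205,130,405,275),4)
s=read_state();p=s["position"]-np.array([.6157,.0333,0]);a=-.0611
print(s["position"],s["tcp_rot"],"manifold xy",np.cos(a)*p[0]+np.sin(a)*p[1],-np.sin(a)*p[0]+np.cos(a)*p[1])
E
```

```text
[ 0.42685761 -0.06314314  0.2455014 ] [[ 0.99809326 -0.06168785 -0.00210999]
 [-0.06168436 -0.99809429  0.00168071]
 [-0.00220965 -0.00154735 -0.99999636]] manifold xy -0.18260099784794107 -0.10779427070699359
```

View pics/crop4.png

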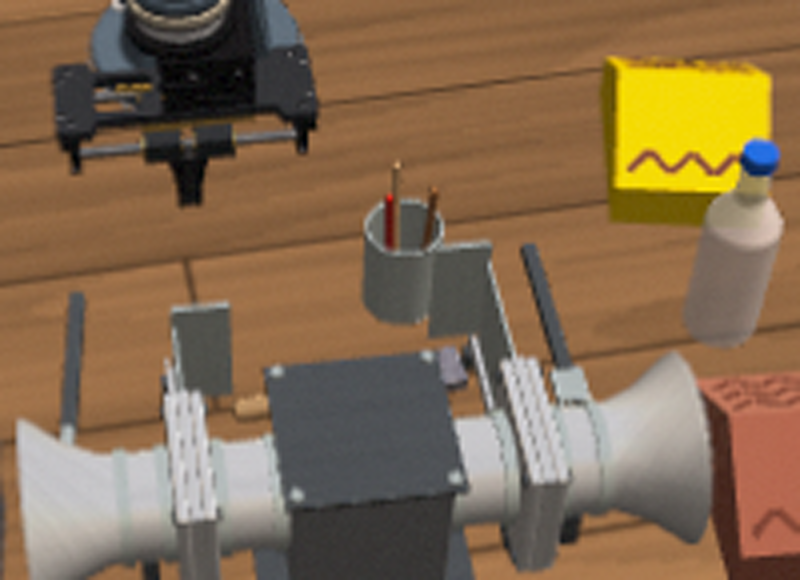

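The left gate now stands out (lip top at (430–492,247)), tin undisturbed; the prong is in front of the right lip. Lower and push.

Call:
step_arm --pt "0 0 0.12 0 0 0 1" --pt "0 0 0.24 0 0 0 1" --pt "0 0 0.35 0 0 0 1" --pt "0 0 0.35 0 0 0 1" --pt "0 0 0.35 0 0 0 1"

```text
time_s: 6.48
position: [0.4274, -0.0622, 0.1397]
tcp_rot: [[0.998, -0.058, -0.005], [-0.058, -0.998, 0.002], [-0.005, -0.002, -1.0]]
force: [1.1, 0.3, -0.3]
opening: 0.005
grasp_force: 0.0
```

Call:
step_arm --pt "0.04 0 0 0 0 0 1" --pt "0.08 0 0 0 0 0 1" --pt "0.11 0 0 0 0 0 1" --pt "0.14 0 0 0 0 0 1" --pt "0.17 0 0 0 0 0 1" --pt "0.2 0 0 0 0 0 1" --pt "0.22 0 0 0 0 0 1" --pt "0.22 0 0 0 0 0 1"

```text
time_s: 7.15
position: [0.4943, -0.0671, 0.1424]
tcp_rot: [[0.998, -0.059, -0.0], [-0.059, -0.998, 0.0], [-0.0, -0.0, -1.0]]
force: [-1.4, 0.9, 1.1]
opening: 0.003
grasp_force: 1.2
```

Call:
step_arm --pt "0.012 0 0 0 0 0 1" --pt "0.024 0 0 0 0 0 1" --pt "0.036 0 0 0 0 0 1" --pt "0.04 0 0 0 0 0 1" --pt "0.04 0 0 0 0 0 1"

```text
time_s: 7.57
position: [0.5057, -0.0679, 0.1415]
tcp_rot: [[0.998, -0.06, -0.001], [-0.06, -0.998, 0.001], [-0.001, -0.001, -1.0]]
force: [-3.4, 1.1, 1.5]
opening: 0.003
grasp_force: 1.9
```

Call:
step_arm --pt "0.008 0 0 0 0 0 1" --pt "0.016 0 0 0 0 0 1" --pt "0.016 0 0 0 0 0 1" --pt "0.016 0 0 0 0 0 1"

```text
time_s: 7.9
position: [0.5087, -0.0681, 0.1411]
tcp_rot: [[0.998, -0.06, -0.005], [-0.06, -0.998, 0.001], [-0.005, -0.001, -1.0]]
force: [-7.2, 0.4, 5.5]
opening: 0.007
grasp_force: 3.8
```

Call:
step_arm --pt "0.008 0 0 0 0 0 1" --pt "0.013 0 0 0 0 0 1" --pt "0.013 0 0 0 0 0 1" --pt "0.013 0 0 0 0 0 1"

```text
time_s: 8.23
position: [0.5088, -0.068, 0.1408]
tcp_rot: [[0.998, -0.059, -0.013], [-0.059, -0.998, 0.002], [-0.013, -0.001, -1.0]]
force: [-15.3, -0.0, 9.8]
opening: 0.009
grasp_force: 7.3
```

At the inner stop (15 N, no motion). Back off and rise.

Call:
step_arm --pt "-0.05 0 0 0 0 0 1" --pt "-0.12 0 0 0 0 0 1" --pt "-0.12 0 0 0 0 0 1" --pt "-0.12 0 -0.13 0 0 0 1" --pt "-0.12 0 -0.26 0 0 0 1" --pt "-0.12 0 -0.4 0 0 0 1" --pt "-0.12 0 -0.4 0 0 0 1" --pt "-0.12 0 -0.4 0 0 0 1"

```text
time_s: 8.9
position: [0.4827, -0.0681, 0.2644]
tcp_rot: [[0.998, -0.06, 0.011], [-0.06, -0.998, -0.004], [0.011, 0.003, -1.0]]
force: [0.1, 0.2, 0.1]
opening: 0.002
grasp_force: 0.0
```

```bash
python3 - <<'E'
from h import *
save("scene","crop5.png",(205,130,405,275),4)
s=read_state();print(s["position"],s["force"],np.abs(s["qvel"]).max())
E
```

```text
[ 0.48088624 -0.06743986  0.26240214] [-0.4453611  -1.21765518 -1.00035213] 3.034221799545222
```

View pics/crop5.png

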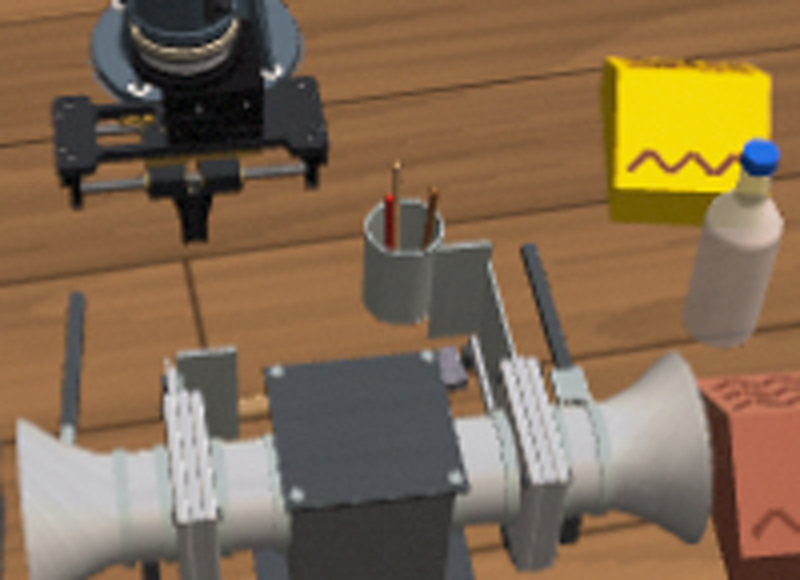

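The left lip's top edge is at (430–492, 247) and the right's at (178–237, 350). Check the joint values from these pixels, then hand in if they agree.

```bash
python3 - <<'E'
from h import *
c=capture("scene");a=-.0611;ok=[]
for u in((461,247),(207,350)):
    p=pix2z(c,np.array(u)/4+[205,130],.15)-[.6157,.0333,0]
    q=-.089-(np.cos(a)*p[0]+np.sin(a)*p[1]); ok.append(q)
print(np.round(ok,4))
if ok[0]>.078 and ok[1]<.006: print(hand_in())
E
```

```text
[ 0.08   -0.0023]
the job is handed in; nothing more can be done
None
```

I drew the left gate (the coping's side) out to its open stop and pushed the right gate to its shut stop. The last picture reads the joints as about 0.080 m and -0.002 m; the left is only 1 mm over its 0.079 m limit. The arm finished clear and the job is handed in, with no verdict returned.

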